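# Preset the sample counter on its thumbwheels

## Task

Set the three thumbwheels of the grey preset box to 4, 7, 2 (left to right), turning each by its black knurled rim with a light fingertip pressure (never more than 15 N on the box or its wheels), and leave every wheel clicked home on its number. Only when the whole code is set, press the green enter button fully down and let it come up again. Leave everything else on the bench where it stands.

Things in the scene. Friction and masses are not known exactly. Their poses are not given: they have to be found in the camera images.
- preset_box: grey preset box of the sample counter, fixed, 110 (x) x 180 (y) x 58 mm; origin at the centre of its underside, x away from the robot, y left, z up. Three thumbwheels in its face, 54 mm apart along y, turn on a level axis along y. Each has a black knurled rim (56 mm diameter, 16 mm wide) and, centred 15.5 mm to its right, a white drum (51 mm diameter) with black digits 0 to 9
- slot_a (a point): point on the box's face (58 mm above the table) straight below the middle of the top of the left wheel's black rim; axes as the box. The rim's top stands 12 to 18 mm above it: each wheel's cartridge is seated 0 to 6 mm proud, differently each time, so find the rim by touch. The black collar round each wheel is 64 x 46 mm, 10 mm below the rim's top
- slot_b (a point): point on the box's face (58 mm above the table) straight below the middle of the top of the middle wheel's black rim; axes as the box. The rim's top stands 12 to 18 mm above it: each wheel's cartridge is seated 0 to 6 mm proud, differently each time, so find the rim by touch. The wheel yields downward on a spring, 4 N per mm for 7 mm; over 15 N harms it
- slot_c (a point): point on the box's face (58 mm above the table) straight below the middle of the top of the right wheel's black rim; axes as the box. The rim's top stands 12 to 18 mm above it: each wheel's cartridge is seated 0 to 6 mm proud, differently each time, so find the rim by touch. Finger on rim: a pressure of 6 to 8 N carries it well, under 4 N it may slip
- wheel_a (a joint): turn of the left wheel, rad; the number set is this / 0.6283 (36 degrees a number): 0 at 0 rad, 9 at 5.655 rad, end stops just beyond both. It grows as the wheel's top is pushed away from the robot (box +x). The number set is the digit on top, level with the red marks on the collar, upright as seen from the robot
- wheel_b (a joint): turn of the middle wheel, rad; the number set is this / 0.6283 (36 degrees a number): 0 at 0 rad, 9 at 5.655 rad, end stops just beyond both. It grows as the wheel's top is pushed away from the robot (box +x). A spring roller clicks the wheel home on each number: let go within half a step of a number, it snaps to it; the click takes about 2 N along the rim
- wheel_c (a joint): turn of the right wheel, rad; the number set is this / 0.6283 (36 degrees a number): 0 at 0 rad, 9 at 5.655 rad, end stops just beyond both. It grows as the wheel's top is pushed away from the robot (box +x). To turn a wheel lay the shut fingertips on top of its rim and draw them along box x with light pressure; 18 mm of travel is one number
- enter (a joint): travel of the green enter button, m: 0 up, 0.006 fully down; a spring pushes it back up and takes 4 N when fully down
- enter_top (a point): centre of the top face of the green enter button (28 mm in diameter), which stands on its own small housing, fixed to the table in front of the preset box; pressed straight down
- vial_blue_mid (a point): small bottle with blue cap, 23 x 23 x 43 mm, loose bystander; point at its centre
- vial_red_mid (a point): small bottle with red cap, 23 x 23 x 43 mm, loose bystander; point at its centre
- timer_mid (a point): green bench timer, 66 x 92 x 28 mm, loose bystander; point at its centre
- mini_rack_mid (a point): teal rack of micro tubes, 52 x 124 x 38 mm, loose bystander; point at its centre
- beaker_mid (a point): clear beaker, 77 mm wide, 93 mm high, loose bystander; point at its centre
Things that resemble listed ones, but are neither listed nor needed, are in the scene too. Of the things shaped like the part that bears enter, the black one is meant.

How it is judged:
By the outcome, as a careful person would: the job done as asked, in the order asked, and still so for the second after the job is handed in, with the robot touching nothing.
It also fails if it takes over 72 s, if anything falls off the work surface, if the arm or the gripper's body presses on something with over 40 N, if the wrist force passes 120 N, or if a joint passes its speed limit or range.

## Robot

A 7-joint arm with a two-finger parallel gripper is mounted at the origin on a cart in front of the work surface, level with it; the furniture and walls round the work are solid. World frame = base frame: x ahead of the robot, y to its left, z up, the work surface at z = 0. Lengths are in mm, angles in rad, forces in N, time in s.
With the tool pointing down it reaches from about 425 to 1025 mm from the base axis. Payload 9.4 kg.
Tool frame: the origin (TCP) lies at the very end of the fingers, on their centre line; the grasp point (between the pads) lies 19 mm behind it (r.hold_point_z is the distance from the TCP to the grasp point, in mm); z points along the fingers, x is the direction in which the jaws open and shut, and the axes are right-handed (so a half turn about z gives the same grasp; the last joint's range is limited). The gripper opens to 93 mm and grips with 3 to 60 N. Pads are 15 mm wide; open, the fingers measure 128 mm over their backs; the gripper's body (75 mm by 188 mm) begins 65 mm behind the grasp point.
Start: joints at [-0.077, 0.599, -0.003, 1.599, 0.002, 0.943, -0.08], TCP at [724.999, -0.009, 198.518] pointing down, gripper open.
Joint ranges: [-2.57, 2.57], [-0.35, 1.97], [-1.29, 1.29], [0.11, 2.56], [-1.05, 4.19], [0.11, 1.86], [-2.63, 2.63]. Speed limits (rad/s): [2.22, 2.22, 3.01, 3.01, 3.14, 3.14, 3.14].

## Interface

Orientations are given as a 3x3 rotation matrix whose columns are the frame's x, y, z axes.
In Python, from rig import r gives the robot as it stands. The module is installed in compiled form; this text tells all that it offers. Calls block until the motion is done:
- r.movep(position, orientation): joint-space move of the TCP to a pose.
- r.move_straight(position, orientation=None, vel=150): straight line of the TCP; orientation=None keeps the orientation; vel is the mean speed in mm/s.
- r.movej(angles): joint-space move.
- r.set_gripper(opening, strength=None): opening from 0.0 (shut) to 1.0 (fully open); strength is the grip in N (None keeps the last); returns when the fingers have stopped.
- r.dwell(seconds).
- r.solve_ik(position, orientation): joint angles nearest the present ones, or None.
- r.observe(): the state.
- r.snapshot(name): name is "scene" or "side" or "wrist"; returns a dict with "color" (420x560x3 uint8, red, green, blue), "K" (3x3 intrinsics, pixels), "world_to_cam" (4x4, takes a point from world to camera coordinates); the wrist camera has in their place "hand_eye" (4x4, takes a point from camera to tool coordinates, whose origin is the TCP and whose axes are the tool frame's). Camera axes: x right, y up, looking along -z (the intrinsics and any distortion apply to the point x, -y, -z); pixel columns grow to the right and rows downward; lengths in mm; the calibration is good to about 2 mm. A picture is of the moment at which its call begins: read the wrist's pose just before it. There is no depth.
A pose or a line that the arm cannot do raises r.PlanningError and nothing moves.
- r.finish_job(): hands the job in, once; it reports no verdict.
Trained networks look in a picture, given as the dict that the camera call returned (one of the last four; its "shot" number tells which), for a name from the list of things; names that differ only in an ending like _2 or _b are one class to them, and where a whole thing is asked for, a point or a joint stands for the part that bears it (a point fixed in the world has none). Each returns a list of dicts, best first, with "confidence" (0 to 1); they miss things now and then, are a little off and sometimes report something else, mostly with a low value. They report only what shows in the picture. A call takes as long as a camera call. They do not tell look-alikes from the thing itself.
- r.recognise(picture, thing): "box" ([left, top, width, height] in pixels, round what is visible of it).
- r.regions_of(picture, thing): "mask" (420x560 bool, what is visible of it) and "box" ([left, top, width, height] in pixels, round what is visible of it).
- r.place_of(picture, thing): "uv" ([column, row] in pixels: a listed point, or the origin of a listed thing).
The state is a dict: "time": time; "q": joint angles; "dq": joint speeds; "joint_efforts": joint torques, N m; "ee_pos": TCP position; "ee_rot": TCP orientation; "contact_force": force on the tool from outside, world axes, zero at the start; "ft_torque": the same for the moment, N m; "opening": opening from 0.0 (shut) to 1.0 (fully open).
Only numpy, scipy, OpenCV 4.12 (cv2) and the standard library are available. Lean on these libraries where they do the work, as an engineer would, in place of code of your own. Each camera call takes 0.05 s, during which the arm holds its last target. There are 200 camera calls.

## Working session

There is one attempt and no reset: what is moved stays moved. The work goes in short steps, each a Python script; the robot and the scene stay as the last script left them, time stands still between calls to the robot, and variables do not carry over. Pictures are saved under pics/ and viewed, about 8 in all and at most 12, crops included, and the job is handed in when it is done.

```bash
mkdir -p pics
cat > h.py <<'E'
import numpy as np, cv2
from rig import r
def save(s,n,crop=None,k=1):
    im=s["color"][:,:,::-1]
    if crop: x,y,w,h=crop; im=im[y:y+h,x:x+w]
    cv2.imwrite("pics/"+n,cv2.resize(im,None,fx=k,fy=k,interpolation=cv2.INTER_CUBIC))
def cam(s,o=None):
    if "world_to_cam" in s: return np.array(s["K"]),np.array(s["world_to_cam"])
    T=np.eye(4);T[:3,:3]=o["ee_rot"];T[:3,3]=o["ee_pos"]
    return np.array(s["K"]),np.linalg.inv(T@np.array(s["hand_eye"]))
def proj(c,p):
    K,W=c;q=W[:3,:3]@np.asarray(p,float)+W[:3,3];q=q*[1,-1,-1];q=K@q;return q[:2]/q[2]
def unproj(c,uv,z):
    K,W=c;d=np.linalg.inv(K)@[uv[0],uv[1],1.];d=W[:3,:3].T@(d*[1,-1,-1]);o=-W[:3,:3].T@W[:3,3]
    return o+d*(z-o[2])/d[2]
E
python3 - <<'E'
from h import *
out=[]
for n in("scene","side","wrist"):
    o=r.observe();s=r.snapshot(n);c=cam(s,o);out.append(s["color"][:,:,::-1])
    print(n,[k for k in s],c[0].round(1).tolist())
    for t,z in(("slot_a",58),("slot_b",58),("slot_c",58),("enter_top",40),("preset_box",0)):
        print(t,[(np.round(d["uv"],1).tolist(),round(d["confidence"],2),unproj(c,d["uv"],z).round(0).tolist()) for d in r.place_of(s,t)[:3]])
    print(r.observe()["time"])
cv2.imwrite("pics/a.png",out[0]);cv2.imwrite("pics/b.png",out[1]);cv2.imwrite("pics/w.png",out[2])
print(o["ee_rot"],o["contact_force"])
E
```

```text
scene ['color', 'K', 'world_to_cam', 'shot'] [[489.6, 0.0, 277.7], [0.0, 489.6, 204.8], [0.0, 0.0, 1.0]]
slot_a [([338.8, 264.6], 0.86, [520.0, -336.0, 58.0]), ([365.7, 271.3], 0.65, [541.0, -388.0, 58.0]), ([312.6, 253.2], 0.6, [512.0, -273.0, 58.0])]
slot_b [([338.8, 264.6], 0.86, [520.0, -336.0, 58.0]), ([365.7, 271.3], 0.65, [541.0, -388.0, 58.0]), ([312.6, 253.2], 0.6, [512.0, -273.0, 58.0])]
slot_c [([338.8, 264.6], 0.86, [520.0, -336.0, 58.0]), ([365.7, 271.3], 0.65, [541.0, -388.0, 58.0]), ([312.6, 253.2], 0.6, [512.0, -273.0, 58.0])]
enter_top [([369.2, 344.5], 0.69, [399.0, -492.0, 40.0]), ([315.9, 303.5], 0.65, [414.0, -361.0, 40.0]), ([256.8, 275.7], 0.42, [393.0, -223.0, 40.0])]
preset_box [([336.1, 282.1], 0.65, [529.0, -329.0, 0.0])]
0.3
side ['color', 'K', 'world_to_cam', 'shot'] [[439.4, 0.0, 282.2], [0.0, 439.4, 213.1], [0.0, 0.0, 1.0]]
slot_a [([293.9, 173.1], 0.83, [538.0, -363.0, 58.0]), ([298.2, 178.1], 0.72, [529.0, -331.0, 58.0]), ([306.4, 186.1], 0.69, [511.0, -283.0, 58.0])]
slot_b [([293.9, 173.1], 0.83, [538.0, -363.0, 58.0]), ([298.2, 178.1], 0.72, [529.0, -331.0, 58.0]), ([306.4, 186.1], 0.69, [511.0, -283.0, 58.0])]
slot_c [([293.9, 173.1], 0.83, [538.0, -363.0, 58.0]), ([298.2, 178.1], 0.72, [529.0, -331.0, 58.0]), ([306.4, 186.1], 0.69, [511.0, -283.0, 58.0])]
enter_top [([352.8, 210.5], 0.47, [401.0, -179.0, 40.0])]
preset_box [([298.9, 197.1], 0.73, [525.0, -323.0, 0.0])]
0.6
wrist ['color', 'K', 'hand_eye', 'shot'] [[352.4, 0.0, 282.9], [0.0, 352.4, 205.9], [0.0, 0.0, 1.0]]
slot_a []
slot_b []
slot_c []
enter_top []
preset_box [([138.1, 415.4], 0.84, [528.0, -329.0, 0.0])]
0.9
[[ 1.00000000e+00  1.42641744e-05 -9.84987928e-06]
 [ 1.42633823e-05 -9.99999997e-01 -8.04054333e-05]
 [-9.85102616e-06  8.04052928e-05 -9.99999997e-01]] [ 0.06301829 -0.87325338 -0.54375744]
```

View pics/a.png

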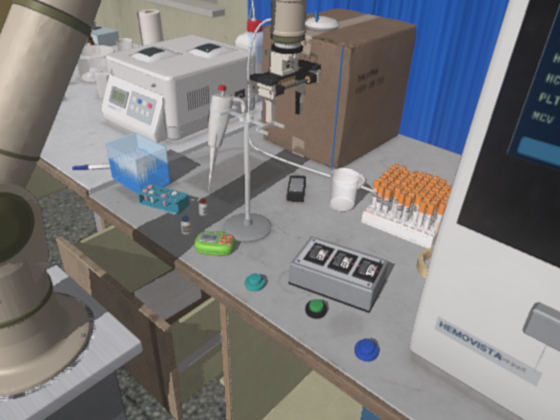

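View pics/w.png

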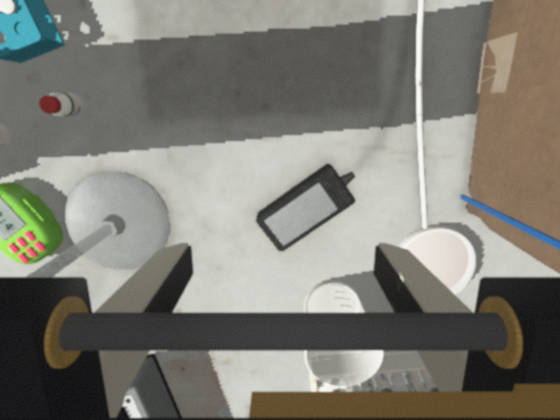

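The scene view shows the preset box at (337,272). There are three similar buttons: teal (256,282), green on black (316,308) and blue (366,349). The green one on the black housing fits the description. A retort stand (248,228) is in the way. The wrist view shows the box only at its lower-left edge.

View pics/b.png

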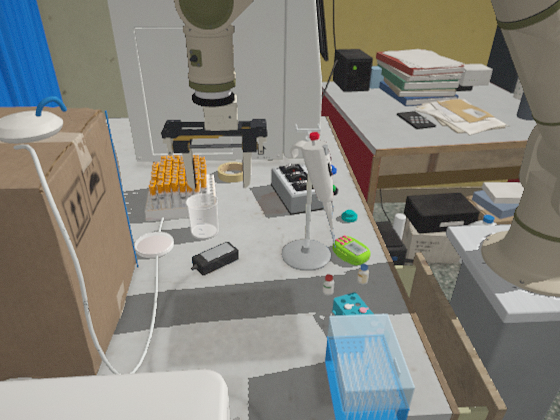

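Run:
```python
from h import *
s=r.snapshot("scene");c=cam(s)
for n,uv,z in(("stand base",(248,228),10),("base edge R",(270,228),5),("analyser corner",(413,372),0),("green top",(316,306),35),("teal",(256,280),35),("blue",(366,347),35)):
    print(n,unproj(c,uv,z).round())
p=unproj(c,(248,228),10)
for z in(200,300,400,500,600): print(z,proj(c,[p[0],p[1],z]).round())
w=r.snapshot("wrist");print(np.array(w["hand_eye"]).round(2))
q=r.observe()["q"]
a=np.deg2rad(15)
for yaw in(0,15,195):
  a=np.deg2rad(yaw);R=np.array([[np.cos(a),np.sin(a),0],[np.sin(a),-np.cos(a),0],[0,0,-1.]])
  for P in([450,0,300],[500,-250,300],[525,-325,250],[525,-325,75],[525,-400,250],[525,-400,75],[410,-330,40]):
    s=r.solve_ik(np.array(P,float),R);print(yaw,P,None if s is None else np.round(s,2))
```

```text
stand base [529. -62.  10.]
base edge R [571. -96.   5.]
analyser corner [ 433. -567.    0.]
green top [ 413. -362.   35.]
teal [ 387. -227.   35.]
blue [ 394. -489.   35.]
200 [247. 159.]
300 [247. 117.]
400 [246.  70.]
500 [245.  18.]
600 [245. -40.]
[[ 1.0000e+00 -0.0000e+00  0.0000e+00 -2.0000e-02]
 [-0.0000e+00 -9.6000e-01 -2.7000e-01 -7.5220e+01]
 [ 0.0000e+00  2.7000e-01 -9.6000e-01 -1.8584e+02]
 [ 0.0000e+00  0.0000e+00  0.0000e+00  1.0000e+00]]
0 [450, 0, 300] [-0.11  0.14 -0.02  2.07  0.    0.93 -0.13]
0 [500, -250, 300] [ 0.35  0.29  0.02  1.86 -0.01  0.99  0.37]
0 [525, -325, 250] [ 0.46  0.42  0.01  1.8  -0.    0.93  0.47]
0 [525, -325, 75] [ 0.48  0.62 -0.03  1.95  0.03  0.57  0.44]
0 [525, -400, 250] [ 0.56  0.47  0.01  1.7  -0.01  0.97  0.57]
0 [525, -400, 75] [ 0.58  0.66 -0.02  1.85  0.03  0.63  0.54]
0 [410, -330, 40] [ 0.59  0.61 -0.03  2.18  0.06  0.36  0.51]
15 [450, 0, 300] [-0.05  0.15 -0.09  2.07  0.02  0.93  0.11]
15 [500, -250, 300] [ 0.4   0.29 -0.05  1.86  0.02  0.99  0.6 ]
15 [525, -325, 250] [ 0.51  0.42 -0.06  1.8   0.03  0.93  0.69]
15 [525, -325, 75] [ 0.51  0.63 -0.08  1.95  0.08  0.57  0.64]
15 [525, -400, 250] [ 0.6   0.47 -0.06  1.7   0.03  0.97  0.8 ]
15 [525, -400, 75] [ 0.62  0.66 -0.08  1.85  0.08  0.63  0.75]
15 [410, -330, 40] [ 0.62  0.61 -0.08  2.18  0.13  0.36  0.7 ]
195 [450, 0, 300] [-1.03  0.24  1.14  2.11 -0.27  0.95 -2.62]
195 [500, -250, 300] [-0.24  0.38  0.85  1.89 -0.33  1.02 -2.13]
195 [525, -325, 250] [-0.07  0.52  0.82  1.83 -0.45  0.98 -1.94]
195 [525, -325, 75] [ 0.06  0.72  0.64  1.98 -0.68  0.67 -1.74]
195 [525, -400, 250] [ 0.07  0.58  0.8   1.74 -0.48  1.03 -1.84]
195 [525, -400, 75] [ 0.17  0.76  0.64  1.88 -0.67  0.73 -1.68]
195 [410, -330, 40] [ 0.26  0.66  0.46  2.2  -0.72  0.43 -1.58]
```

The side view shows the stand with its pipette at (315,140)–(332,235), the box at (300,185) and its wheels behind the stand. I'll triangulate the stand before routing around it.

Run:
```python
from h import *
a=r.snapshot("scene");b=r.snapshot("side");A=cam(a);B=cam(b)
from scipy.optimize import least_squares
for n,u,v in(("piptip",(210,185),(332,238)),("piptop",(222,88),(314,135))):
    f=least_squares(lambda p:np.r_[proj(A,p)-u,proj(B,p)-v],[500,-50,200]);print(n,f.x.round(),f.cost)
for z in(0,100,200,300,350,400,450,500):print(z,proj(A,[530,-63,z]).round(),proj(B,[530,-63,z]).round())
A2=cv2.resize(a["color"][0:240,140:340,::-1],(500,600));B2=cv2.resize(b["color"][90:290,240:360,::-1],(300,600)[:2])
cv2.imwrite("pics/c.png",np.hstack([A2,B2]))
```

```text
piptip [495.  32. 107.] 0.04263903678631782
piptop [544.  30. 336.] 0.0033505338155513918
0 [249. 231.] [308. 252.]
100 [248. 197.] [310. 217.]
200 [248. 159.] [312. 177.]
300 [247. 117.] [314. 134.]
350 [247.  94.] [316. 110.]
400 [247.  70.] [317.  85.]
450 [247.  45.] [318.  58.]
500 [246.  18.] [320.  29.]
```

View pics/c.png

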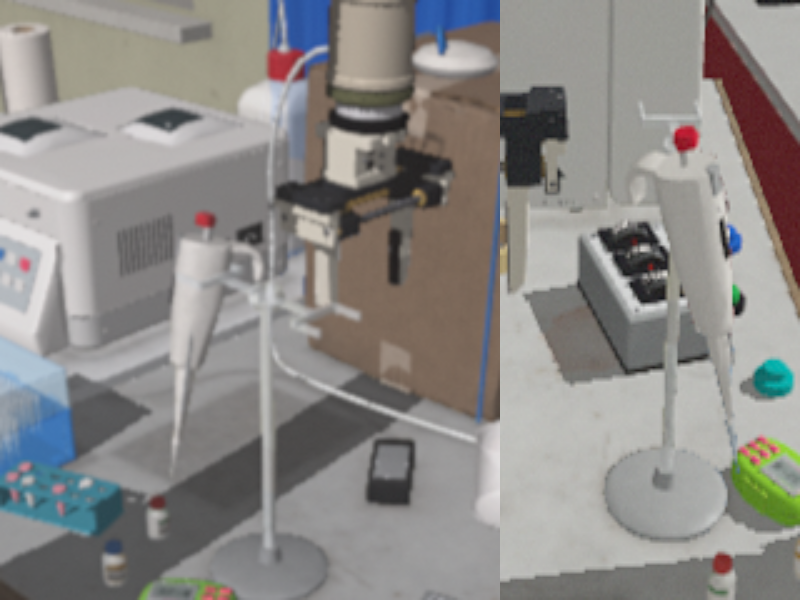

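The stand tops out at about z=340, so I'll raise the tool to z=430, cross over and descend above the box to look.

```bash
cat >> h.py <<'E'
def Rz(a): return np.array([[np.cos(a),np.sin(a),0],[np.sin(a),-np.cos(a),0],[0,0,-1.]])
E
python3 - <<'E'
from h import *
o=r.observe();R=np.array(o["ee_rot"])
r.move_straight([725,0,430],vel=300)
a=np.deg2rad(15)
r.movep([515,-350,430],Rz(a))
r.move_straight([515,-350,170],vel=300)
o=r.observe();s=r.snapshot("wrist");c=cam(s,o);print(o["time"],o["contact_force"])
for t,z in(("slot_a",58),("enter_top",40),("preset_box",0)):
    print(t,[(np.round(d["uv"],1).tolist(),round(d["confidence"],2),unproj(c,d["uv"],z).round(1).tolist()) for d in r.place_of(s,t)[:4]])
import pickle;pickle.dump((s["color"],c),open("v1.pkl","wb"))
save(s,"d.png",None,1.42)
E
```

```text
4.55 [-0.10629439  0.79822625  0.69159563]
slot_a [([306.2, 114.4], 0.79, [516.5, -278.3, 58.0]), ([302.7, 177.4], 0.59, [528.2, -329.5, 58.0])]
enter_top [([194.3, 160.4], 0.64, [431.5, -343.1, 40.0]), ([297.8, 167.9], 0.37, [523.4, -325.4, 40.0])]
preset_box [([302.0, 168.6], 0.85, [531.2, -331.1, 0.0])]
```

View pics/d.png

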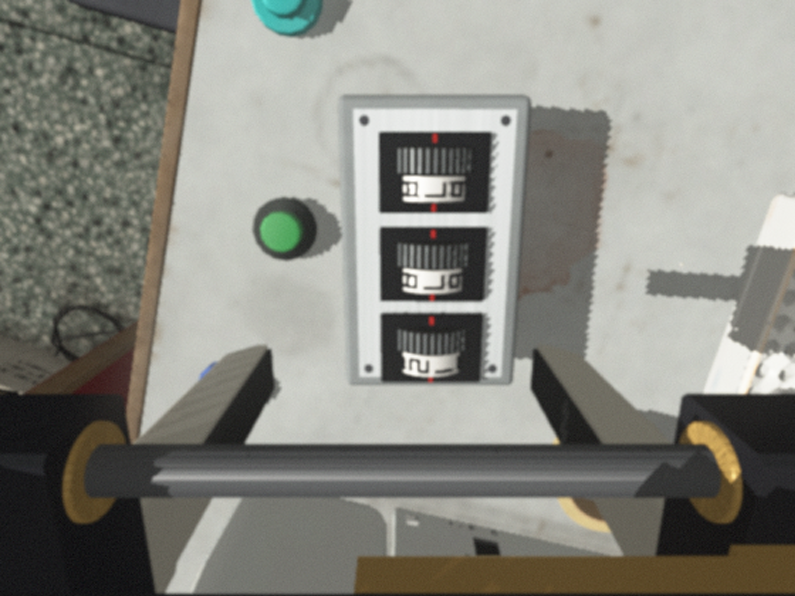

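The wrist view shows the box square to the tool, with wheels at (435,172), (433,264) and (431,347) and the green-on-black button at (282,230). Next: box corners, slot positions and an enlarged crop of the digits.

Run:
```python
from h import *
import pickle;im,c=pickle.load(open("v1.pkl","rb"))
P=np.array([unproj(c,np.array(u)/1.42,58)[:2] for u in((343,97),(529,97),(512,384),(350,384))])
print(P.round(1),P.mean(0))
x=(P[1]-P[0]+P[2]-P[3]);y=(P[0]-P[3]+P[1]-P[2]);print("sizes",np.linalg.norm(x)/2,np.linalg.norm(y)/2,"yaw",np.degrees(np.arctan2(x[1],x[0])),np.degrees(np.arctan2(-y[0],y[1])))
# red marks on collars (heights ~60+-3): left & right of each wheel
for u in((434,139),(434,208),(433,234),(432,298),(431,321),(430,379)): print(u,unproj(c,np.array(u)/1.42,63).round(1))
for u in((433,160),(432,257),(430,343)): print("rim",unproj(c,np.array(u)/1.42,73).round(1))
for z in(25,30,35,40):print("enter",z,unproj(c,np.array((280.5,230))/1.42,z).round(1))
g=im[85:275,245:360,::-1]; g=cv2.rotate(g,cv2.ROTATE_90_COUNTERCLOCKWISE)
cv2.imwrite("pics/e.png",cv2.resize(g,None,fx=4.2,fy=4.2,interpolation=cv2.INTER_CUBIC))
```

```text
[[ 457.2 -257.5]
 [ 557.6 -230.5]
 [ 604.2 -400. ]
 [ 501.8 -427.5]] [ 530.20862109 -328.8945438 ]
sizes 104.98595269003042 175.7453931986565 yaw 15.046276049503511 15.052969243121199
(434, 139) [ 512.2 -266.1   63. ]
(434, 208) [ 522.9 -303.    63. ]
(433, 234) [ 526.5 -317.8   63. ]
(432, 298) [ 536.8 -355.9   63. ]
(431, 321) [ 540.3 -370.3   63. ]
(430, 379) [ 550.5 -408.3   63. ]
rim [ 514.2 -277.2   73. ]
rim [ 528.6 -329.5   73. ]
rim [ 542.1 -380.9   73. ]
enter 25 [ 431.7 -346.8   25. ]
enter 30 [ 432.7 -345.8   30. ]
enter 35 [ 433.6 -344.8   35. ]
enter 40 [ 434.6 -343.7   40. ]
```

View pics/e.png

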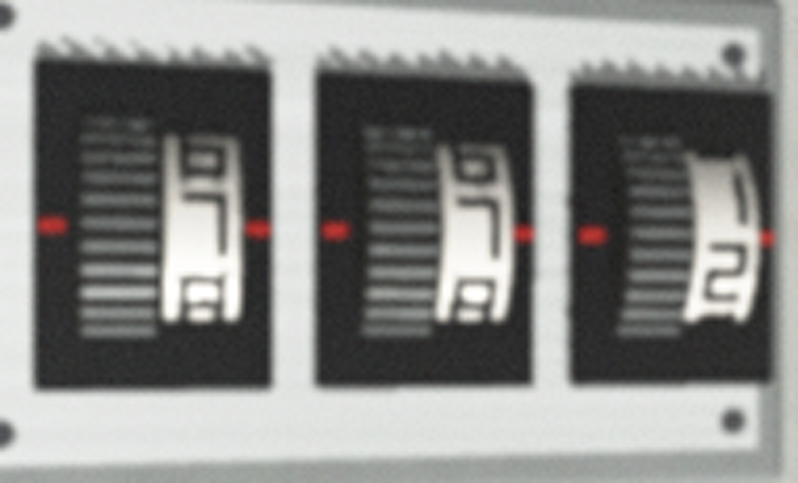

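Rotated crop: wheels a (left) and b read 7, with 6 above and 8 below, so b is already correct. Wheel c has its mark about midway between 1 (730,190) and 2 (725,275). Wheel a needs −3 numbers and c about +0.5. I'll shut the gripper and touch c first.

```bash
cat >> h.py <<'E'
import json,os
YAW=np.deg2rad(15.05);R0=Rz(YAW);U=np.array([np.cos(YAW),np.sin(YAW),0]);V=np.array([-np.sin(YAW),np.cos(YAW),0])
B=np.array([529.6,-328.9,0])
def pt(w,dx,z): return B+V*{'a':54,'b':0,'c':-54}[w]+U*dx+[0,0,z]
def fz(n=3):
    v=[]
    for i in range(n): v.append(r.observe()["contact_force"]); r.dwell(0.01)
    return np.mean(v,0)
def press(w,dx,z,bias,F=6.5,step=0.5,zmin=68):
    """lower until Fz reaches F"""
    while z>zmin:
        f=fz()-bias
        if f[2]>F-0.8: break
        z-= step if f[2]<1 else min(max((F-f[2])/4*0.7,0.15),0.8)
        r.move_straight(pt(w,dx,z),vel=25)
    return z,f
def drag(w,dx,dx1,z,bias,F=6.5):
    n=int(np.ceil(abs(dx1-dx)/3)); log=[]
    for x in np.linspace(dx,dx1,n+1)[1:]:
        f=fz(2)-bias
        z+=np.clip((f[2]-F)/4*0.6,-.5,.5)
        r.move_straight(pt(w,x,z),vel=25); log.append((round(x,1),round(z,2),(fz(2)-bias).round(1).tolist()))
    return z,log
E
python3 - <<'E'
from h import *
r.set_gripper(0.0,10); print(r.observe()["opening"],r.observe()["time"])
r.move_straight(pt('c',-5,95),R0,vel=200)
r.move_straight(pt('c',-5,80),vel=60)
bias=fz(8);print("bias",bias,[r.observe()["contact_force"][2] for i in range(3)],r.observe()["time"])
z,f=press('c',-5,79,bias);print("touch",z,f,r.observe()["time"],r.observe()["ee_pos"])
E
```

```text
0.004371790809735713 6.2
bias [ 0.07188966 -0.01365522 -0.06520221] [np.float64(-0.7018525455802878), np.float64(-0.7018525455802878), np.float64(-0.7018525455802878)] 7.2417
touch 68.0 [-0.14687959  0.013426    0.1619652 ] 13.2917 [ 538.72315258 -382.33037661   67.95951987]
```

Run:
```python
from h import *
o=r.observe();w=r.snapshot("wrist");s=r.snapshot("scene")
a=cv2.resize(w["color"][60:400,150:430,::-1],(494,600));b=cv2.resize(s["color"][200:340,250:321+69//1,::-1],(300,300))
b=np.vstack([b,np.zeros((300,300,3),np.uint8)]);d=r.snapshot("side")["color"][140:230,245:335,::-1];b[300:]=cv2.resize(d,(300,300))
cv2.imwrite("pics/f.png",np.hstack([a,b]));c=cam(w,o);print(proj(c,o["ee_pos"]),proj(c,pt('b',0,75)))
```

```text
[282.85918218 245.16195952] [292.92076242 150.72562784]
```

View pics/f.png

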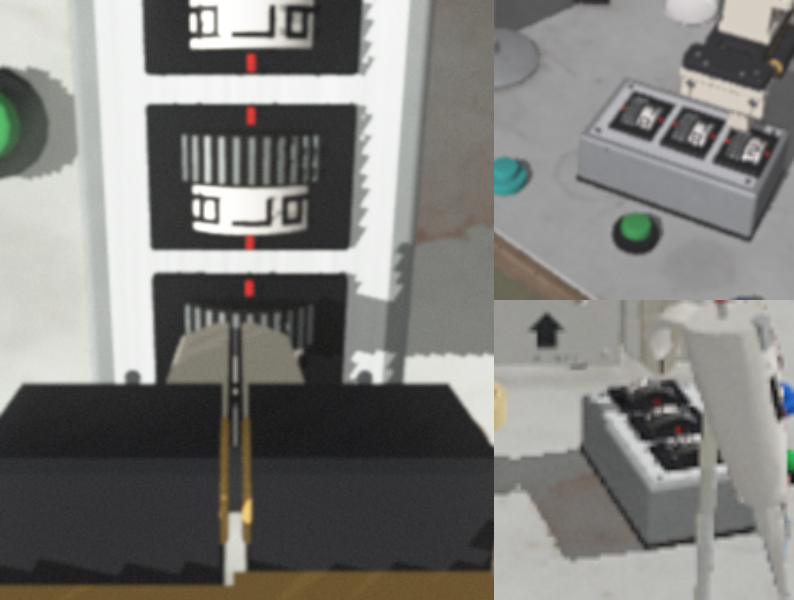

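The crop shows the shut fingertip at (235,325), over rim c but apparently just short of contact. Wheel b reads 7 and sits level with its mark. I'll keep lowering in small steps.

Run:
```python
from h import *
bias=np.array([0.07,-0.01,-0.065]);z=68
while z>63:
    z-=0.4;r.move_straight(pt('c',-5,z),vel=40);f=fz(4)-bias
    print(round(z,2),f.round(2),r.observe()["ee_pos"][2].round(2))
    if f[2]>1.5:break
print(r.observe()["time"])
```

```text
67.6 [-0.07  0.49  0.04] 67.58
67.2 [-0.18 -0.2  -0.33] 67.19
66.8 [ 0.24 -0.34 -0.04] 66.77
66.4 [ 0.05 -0.16  0.31] 66.36
66.0 [ 0.33 -0.36  0.01] 65.99
65.6 [-0.45  0.12 -0.49] 65.58
65.2 [-0.33  0.04  0.21] 65.16
64.8 [ 0.09  0.24 -0.36] 64.79
64.4 [ 0.24  0.38 -0.44] 64.37
64.0 [ 0.13 -0.31 -0.21] 64.0
63.6 [0.01 0.17 0.34] 63.58
63.2 [-0.15 -0.02 -0.09] 63.19
62.8 [0.   0.34 0.09] 62.77
17.125
```

Run:
```python
from h import *
print(r.hold_point_z,r.observe()["opening"])
s=r.snapshot("scene");c=cam(s)
for z in(68,78,88): print(z,proj(c,pt('c',-5,z)).round(1))
p=proj(c,pt('c',-5,62.8)).round(0).astype(int);print(p)
im=s["color"][:,:,::-1].copy();cv2.imwrite("pics/g.png",cv2.resize(im[215:305,290:410],None,fx=6,fy=6,interpolation=cv2.INTER_CUBIC))
print("rim a,b,c z=73",[proj(c,pt(k,0,73)).round(1) for k in 'abc'],"origin crop 290,215 x6")
```

```text
18.8 0.005908062130597494
68 [363.3 266.7]
78 [363.9 262.9]
88 [364.4 259.1]
[363 269]
rim a,b,c z=73 [array([315.5, 247.6]), array([339.4, 255.4]), array([364.3, 263.4])] origin crop 290,215 x6
```

View pics/g.png

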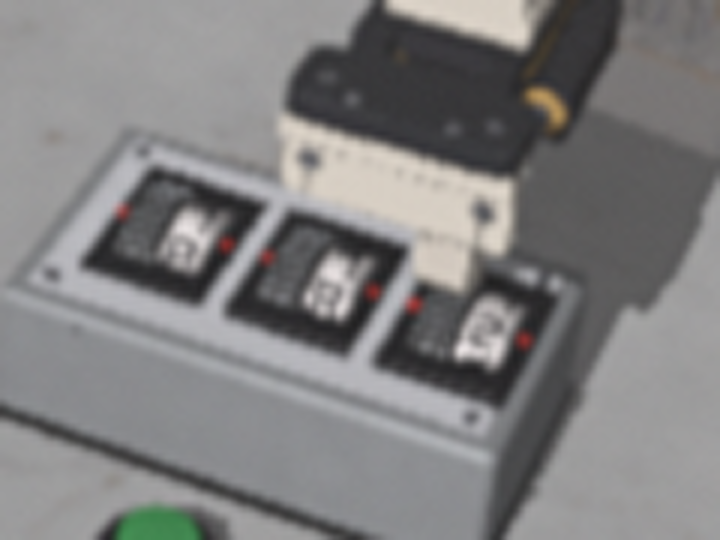

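The enlarged view shows the fingertip at (447,285), which puts its real end about 18 mm behind the reported TCP. That explains why there's been no contact. I'll go on down in 1 mm steps, each worth at most 4 N against the spring.

Run:
```python
from h import *
bias=np.array([0.07,-0.01,-0.065]);z=62.8
while z>46:
    z-=0.8;r.move_straight(pt('c',-5,z),vel=40);f=fz(3)-bias
    if f[2]>1.5:break
print(z,f,r.observe()["ee_pos"],r.observe()["time"])
if f[2]>1.5:
    z,f=press('c',-5,z,bias,zmin=z-3);print(z,f,r.observe()["time"])
```

```text
52.400000000000034 [0.05017995 0.39528874 2.35559738] [ 538.90154584 -382.42040899   52.56739569] 20.75
51.31534942567901 [-0.42603067  0.63644276  5.74827986] 21.6
```

Run:
```python
from h import *
bias=np.array([0.07,-0.01,-0.065])
z,log=drag('c',-5,5,51.3,bias,6.8)
for l in log: print(l)
r.move_straight(pt('c',5,72),vel=120)
# go above wheel a, offset so that the camera still sees all three
r.move_straight(B-V*85+[0,0,100],vel=250)
o=r.observe();w=r.snapshot("wrist");c=cam(w,o);print(o["time"],[proj(c,pt(k,0,70)).round() for k in 'abc'])
g=cv2.rotate(w["color"][:,:,::-1],cv2.ROTATE_90_COUNTERCLOCKWISE)
cv2.imwrite("pics/h.png",cv2.resize(g[140:400,0:300],(692,600)))
```

```text
(np.float64(-2.5), np.float64(51.15), [0.2, 0.8, 5.9])
(np.float64(0.0), np.float64(51.05), [1.0, 1.4, 6.4])
(np.float64(2.5), np.float64(50.97), [0.7, 1.5, 6.7])
(np.float64(5.0), np.float64(50.87), [-0.6, 0.5, 7.4])
23.375 [array([284., -18.]), array([284.,  88.]), array([284., 179.])]
```

View pics/h.png

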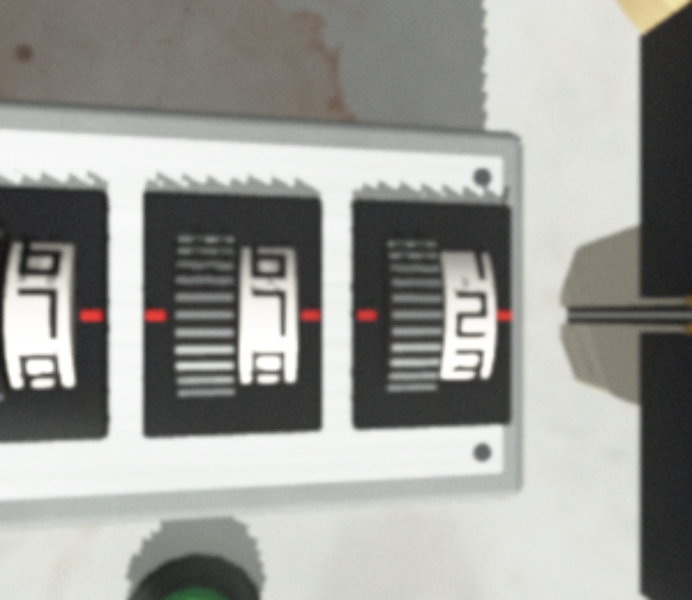

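Wheel c now reads 2, centred on its mark at (480,315), and b still reads 7. Next is wheel a: three strokes of one number each towards the robot.

Run:
```python
from h import *
r.move_straight(B-V*30+U*9+[0,0,100],vel=250)
r.move_straight(pt('a',9,90),vel=250); r.move_straight(pt('a',9,61),vel=100)
r.dwell(.1);bias=fz(6);print("bias",bias)
z=60.
for k in range(3):
    if k: r.move_straight(pt('a',9,zt+6),vel=150);z=zt+1;r.move_straight(pt('a',9,z),vel=60)
    while z>48:
        f=fz(3)-bias
        if f[2]>1.5:break
        z-=0.8;r.move_straight(pt('a',9,z),vel=40)
    zt=z
    z,f=press('a',9,z,bias,zmin=z-3);print("touch",zt,z,f.round(1))
    z,log=drag('a',9,-9,z,bias,6.8)
    for l in log: print([round(float(l[0]),1),round(float(l[1]),2)],l[2])
    r.move_straight(pt('a',-9,zt+6),vel=120)
print(r.observe()["time"])
r.move_straight(pt('a',-9,90),vel=200)
r.move_straight(B-V*30+[0,0,125],vel=250)
o=r.observe();w=r.snapshot("wrist");c=cam(w,o);print(o["time"],[proj(c,pt(k,0,70)).round() for k in 'abc'])
g=cv2.rotate(w["color"][:,:,::-1],cv2.ROTATE_90_COUNTERCLOCKWISE)
cv2.imwrite("pics/i.png",cv2.resize(g[140:400,0:340],(785,600)))
```

```text
bias [ 0.04145582 -0.51666604 -0.09545422]
touch 51.20000000000003 49.96456541802579 [0.4 1.2 6. ]
[6.0, 49.85] [1.5, 2.3, 6.5]
[3.0, 49.95] [0.0, 1.4, 6.7]
[0.0, 49.99] [-0.7, 0.9, 7.1]
[-3.0, 50.03] [-1.6, 0.8, 7.0]
[-6.0, 50.05] [-2.2, 0.1, 7.4]
[-9.0, 50.07] [-0.1, 1.4, 6.3]
touch 50.60000000000004 49.703203833704485 [-0.5  1.   6.6]
[6.0, 49.63] [0.6, 2.3, 7.2]
[3.0, 49.65] [1.2, 1.3, 8.2]
[0.0, 49.76] [-0.8, 1.3, 6.8]
[-3.0, 49.92] [-1.0, 0.2, 7.3]
[-6.0, 49.96] [-1.8, 0.3, 7.1]
[-9.0, 50.03] [-0.5, 0.5, 5.9]
touch 51.60000000000004 50.07084700082697 [0.4 0.4 6. ]
[6.0, 49.85] [1.8, 1.4, 6.9]
[3.0, 49.92] [0.1, 0.9, 7.0]
[0.0, 50.03] [-0.5, -0.1, 7.3]
[-3.0, 50.13] [-1.5, 0.8, 7.2]
[-6.0, 50.16] [-1.9, -0.0, 6.5]
[-9.0, 50.12] [-0.1, 0.3, 6.0]
38.2667
39.0917 [array([284.,  93.]), array([284., 175.]), array([284., 248.])]
```

View pics/i.png

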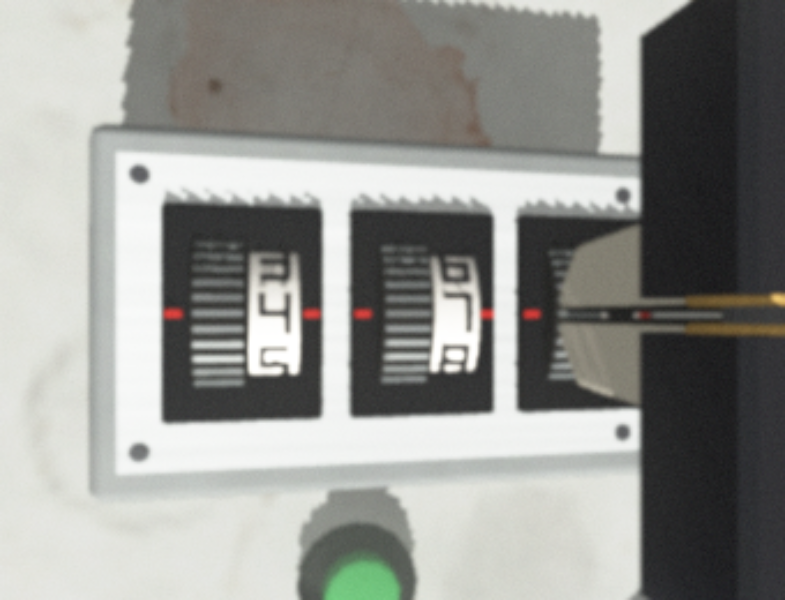

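Wheel a reads 4 (275,315), between 3 and 5, and b reads 7 (455,315). c read 2 after its stroke and hasn't been touched since, so the code is set. Now I'll locate the green button on its black housing (360,585) from two views.

Run:
```python
from h import *
import pickle
from scipy.optimize import least_squares
def green(im):
    h=cv2.cvtColor(np.ascontiguousarray(im),cv2.COLOR_RGB2HSV);m=cv2.inRange(h,(50,90,60),(75,255,255))
    n,l,st,ce=cv2.connectedComponentsWithStats(m);o=1+np.argsort(-st[1:,4])[:2];return [(ce[i].round(1).tolist(),st[i].tolist()) for i in o]
v,c1=pickle.load(open("v1.pkl","rb"))
r.move_straight(B-V*30+[0,0,150],vel=200)
r.move_straight(np.array([433,-345,0])-V*35+[0,0,150],Rz(YAW),vel=250)
o=r.observe();w=r.snapshot("wrist");c2=cam(w,o);s=r.snapshot("scene");c3=cam(s)
g=[green(x) for x in(v,w["color"],s["color"])]
for x in g:print(x)
P=[(c,x[0][0]) for c,x in zip((c1,c2),g)]
f=least_squares(lambda p:np.concatenate([proj(c,p)-u for c,u in P]),[433,-345,35]);print(f.x,f.cost,proj(c3,f.x))
for z in(25,30,35,40):print(z,unproj(c2,g[1][0][0],z).round(1))
save(w,"j.png",(120,60,320,240),2.4)
print(r.observe()["time"])
for z in (110,30,5): print(z,r.solve_ik(np.array([433,-345,z]),Rz(YAW-np.pi/2)))
```

```text
[([197.7, 162.9], [183, 149, 30, 29, 643])]
[([279.3, 157.6], [264, 142, 32, 32, 801])]
[([315.8, 305.7], [309, 300, 15, 13, 152])]
[ 430.27659465 -349.36241043   16.28690396] 0.026533542569681226 [315.70812147 305.11308684]
25 [ 430. -348.   25.]
30 [ 429.9 -347.4   30. ]
35 [ 429.8 -346.7   35. ]
40 [ 429.6 -346.    40. ]
40.0583
110 [ 0.26930019  0.55419248  0.4403302   2.0936184  -0.42243634  0.57892087
 -0.29787952]
30 [ 0.35351395  0.67167128  0.32304849  2.1358948  -0.51993275  0.40893644
 -0.21465875]
5 [ 0.38292596  0.70984206  0.27996606  2.14363506 -0.54372999  0.35554448
 -0.19491099]
```

View pics/j.png

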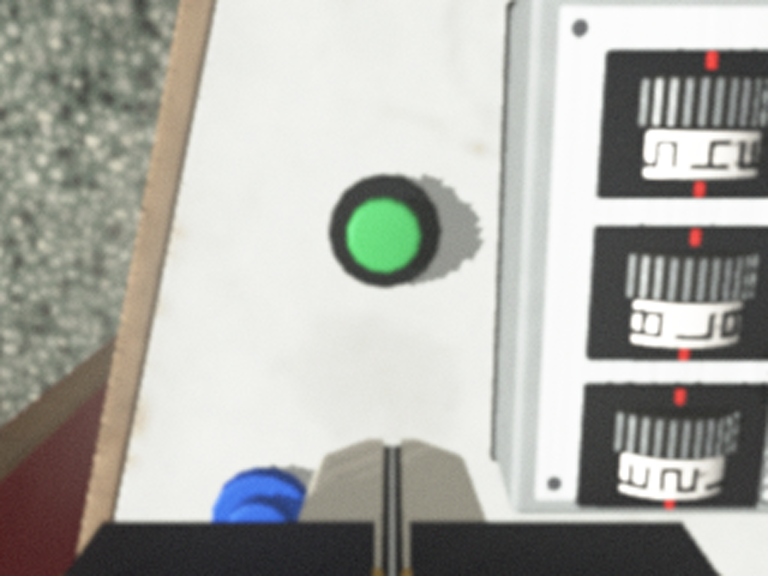

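All three wheels read 4, 7, 2 (right side of the crop), and the green button on the black housing is at (385,235). I'll press it with the hand turned 90° so that its body clears the box.

Run:
```python
from h import *
R=Rz(YAW-np.pi/2);p=np.array([430,-347.3,0])
r.movep(p+[0,0,150],R);r.move_straight(p+[0,0,26],vel=150)
r.dwell(.15);bias=fz(6);z=26.;print("bias",bias,r.observe()["time"]);log=[]
try:
  while z>-14:
    f=(fz(3)-bias);log.append((round(z,1),f[2].round(1)))
    if f[2]>8:break
    z-=1.0 if f[2]<2.5 else 0.5
    r.move_straight(p+[0,0,z],vel=40)
except r.PlanningError as e: print("plan",e)
print(log,f)
r.dwell(.3);print("held",fz(3)-bias,r.observe()["ee_pos"],r.observe()["time"])
```

```text
bias [ 0.15466137 -0.13882266 -0.15051998] 42.3667
[(26.0, np.float64(0.2)), (25.0, np.float64(-0.2)), (24.0, np.float64(0.3)), (23.0, np.float64(0.1)), (22.0, np.float64(0.2)), (21.0, np.float64(0.1)), (20.0, np.float64(-0.2)), (19.0, np.float64(0.3)), (18.0, np.float64(0.1)), (17.0, np.float64(0.5)), (16.0, np.float64(0.2)), (15.0, np.float64(-0.1)), (14.0, np.float64(0.4)), (13.0, np.float64(-0.2)), (12.0, np.float64(0.7)), (11.0, np.float64(0.5)), (10.0, np.float64(0.0)), (9.0, np.float64(0.2)), (8.0, np.float64(0.4)), (7.0, np.float64(0.6)), (6.0, np.float64(0.3)), (5.0, np.float64(0.5)), (4.0, np.float64(0.3)), (3.0, np.float64(0.1)), (2.0, np.float64(1.4)), (1.0, np.float64(1.1)), (0.0, np.float64(2.0)), (-1.0, np.float64(2.8)), (-1.5, np.float64(2.4)), (-2.5, np.float64(3.1)), (-3.0, np.float64(3.6)), (-3.5, np.float64(3.4)), (-4.0, np.float64(6.5)), (-4.5, np.float64(12.3))] [-0.86861336  0.84086044 12.3114403 ]
held [-0.62986945  1.21537636 12.28165936] [ 430.08838457 -347.37964145   -3.87070051] 51.7917
```

The button took a 6 mm spring travel, then hit a hard stop, so it's fully down. Now I'll release it and take a last look.

Run:
```python
from h import *
p=np.array([430,-347.3,0])
r.move_straight(p+[0,0,30],vel=80);r.move_straight(p+[0,0,150],vel=250)
r.move_straight(B-V*85+[0,0,150],Rz(YAW),vel=250)
o=r.observe();w=r.snapshot("wrist");print(o["time"],o["contact_force"])
g=cv2.rotate(w["color"][:,:,::-1],cv2.ROTATE_90_COUNTERCLOCKWISE)
cv2.imwrite("pics/k.png",cv2.resize(g[130:430,0:340],(680,600)))
```

```text
54.725 [-0.42453226  0.47605239  0.68526432]
```

View pics/k.png

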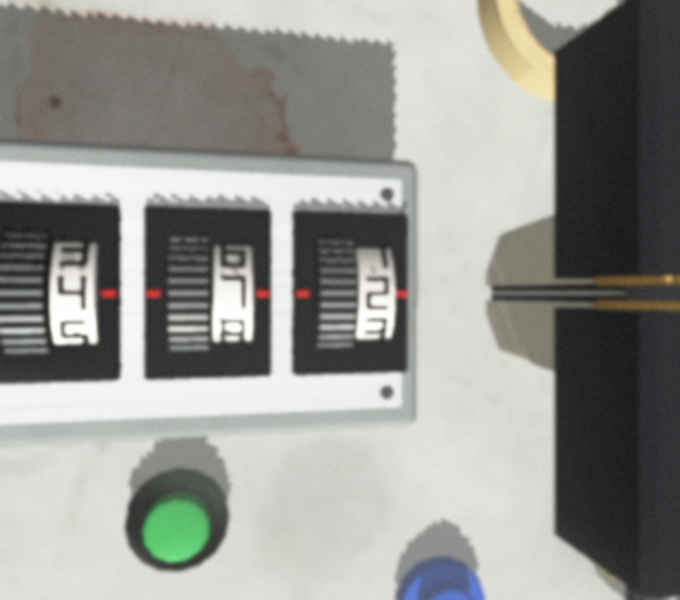

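The last view shows 4 (75,293), 7 (235,293) and 2 (378,293) level with their marks, the button up at (175,525) and the hand clear of everything.

```bash
python3 -c "
from rig import r
r.finish_job()"
```

```text
the job is handed in; nothing more can be done
```

The three wheels are set to 4, 7, 2, the green enter button on the black housing has been pressed and released, and the job is handed in. `r.finish_job()` reports no verdict.

- **Wheels:** The left wheel started at 7 and came down to 4 in three strokes. The middle wheel already read 7, so I left it alone. The right wheel sat halfway between 1 and 2, and one short stroke set it to 2. The highest pressure I measured on a rim was about 8 N.
- **Button:** I pressed it only after the code was set. It gave about 6 mm of spring travel up to about 4 N, then a hard stop where the force rose to 12 N, and then I released it.
- **Last checks:** The final picture shows 4, 7, 2 level with the red marks, the button up and the hand clear. That was at 54.7 s, within the 72 s limit.
- **Disagreements:** The shut fingertips end about 18 mm short of the reported TCP. The first search for the right wheel therefore found nothing and cost about 10 s, until contact and pictures showed why. Two-view triangulation put the button's top at 16 mm, while its apparent size suggested about 29 mm. I found it by touch at about 21 mm.
- **Not checked:** I did not look at the bystander objects again afterwards. The path stayed well above or away from them.

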